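# Load a fresh tape spool on the bench spindle

## Robot

A 6-joint arm with a two-finger parallel gripper is mounted at the origin on the work surface; the furniture and walls round the work are solid. World frame = base frame: x ahead of the robot, y to its left, z up, the work surface at z = 0. Lengths are in m, angles in rad, forces in N, time in s.
With the tool pointing down it reaches from about 0.25 to 0.725 m from the base axis. Payload 4 kg.
Tool frame: the origin (TCP) lies on the centre line of the jaws, within the pads' length; the fingertips stand 14 mm ahead of it and the grasp point (between the pads) lies 5 mm behind it; z points along the fingers, x is the direction in which the jaws open and shut, and the axes are right-handed (so a half turn about z gives the same grasp; the last joint's range is limited). The gripper opens to 85 mm and grips with 20 to 120 N. Pads are 22 mm wide; open, the fingers measure 114 mm over their backs; the gripper's body (76 mm by 85 mm) begins 54 mm behind the grasp point. The pads swing forward as they close: fully open they stand 13 mm farther back than shut.
Start: joints at [1.327, 0.241, 0.005, 1.335, 0, 1.571], TCP at [0.121, 0.485, 0.245] pointing down, gripper open.
Joint ranges: [-2.72, 2.72], [-1.05, 1.87], [-1.09, 1.28], [-1.99, 2.15], [-1.42, 1.44], [-3.14, 3.14]. Speed limits (rad/s): [2.79, 2.79, 3.14, 3.14, 3.14, 3.14].

## Interface

Orientations are given as a unit quaternion [x, y, z, w].
In Python, from workcell import get_obs, optics, ticket gives the robot as it stands.
- The arm moves only by the shell command python3 -m inch 'ROWS'. ROWS is JSON, a list that holds one entry, the list of rows, each a list of 5 numbers: the finger opening in cm, from 0 to 8.54, then the shift along the tool's x, y, z in cm, then the turn about the tool's z in degrees. In form: [[[fingers, dx, dy, dz, roll], ...]]. A call has exactly 5 rows; each row is the pose to reach, as a shift and turn from the pose measured when the call began, along the tool's axes at that moment; what a row does not reach only later rows make up. A row lasts 1/8 s, in which the tool goes at most 62.5 mm and 10.7 degrees, less where a joint would pass 70% of its speed; a pose out of reach is approached as far as the arm can. A call with a gripper value outside its range is refused whole. The fingers move at their own pace and stop on an object; the grip force is fixed at half the most. Time passes only in rows, so rows that repeat a pose let the fingers close, or fill a call up. It gives the time, the measured TCP pose, the force and the opening at its end, in the units of the state.
- get_obs(): the state, without advancing time (a new reading comes with each control period).
- optics.camera(name): name is "scene" or "top" or "wrist"; returns (picture, depth): 400x640x3 uint8, red, green, blue; 400x640 float32, m along the optical axis (not along the pixel's ray), 0 where there is no reading.
- optics.camera_info(name): a dict with "vfov" (degrees; the focal length in pixels is half the picture's height over the tangent of half this angle, whatever the lens; pixels are square), "cx", "cy" (the principal point, pixels), "R" (3x3) and "t" (3): a world point X has camera coordinates R X + t. Camera axes: x right, y down, z forward; pixel columns grow to the right and rows downward; lengths in m; the calibration is good to about 2 mm. A picture is of the moment at which its call begins: read the wrist's pose just before it. camera_info takes no time and is no camera call; for the wrist camera it gives the pose at the moment of the call.
- ticket.job_done(): hands the job in, once; it reports no verdict.
The state is a dict: "clock": time; "joint_pos": joint angles; "joint_vel": joint speeds; "tau": joint torques, N m; "eef_pos": TCP position; "tool_rot": TCP orientation; "ft_force": force on the tool from outside, world axes, zero at the start; "ft_torque": the same for the moment, N m; "grip_width": finger opening in m.
Only numpy, scipy, OpenCV 4.12 (cv2) and the standard library are available. Lean on these libraries where they do the work, as an engineer would, in place of code of your own. Each camera call takes 0.05 s, during which the arm holds its last target.

## Task

Take the full spool (the one wound with tape) from the sloping rack and slide it, gripping neck up, over the upright spindle until it sits fully home on the seat. Then slide the loose retaining collar over the spindle until it rests on top of the spool's neck, and let go. Leave the empty spool in the rack and the other things on the bench where they are.

Things in the scene. Friction and masses are not known exactly. Their poses are not given: they have to be found in the camera images.
- full_spool_mid (a point): Centre, half-way up, of the full spool: 74 mm long, 0.22 kg, z axis out of its neck end. Lower flange 60 mm across, tape winding 58 mm across, upper flange 44 mm across (its top 3 mm above this point), then a plain neck 30 mm across, 3 to 37 mm above this point. 16 mm bore right through. It starts flat on the deck in one of the rack's bays, its z axis leaning 30 degrees to the rack's front (-x).
- empty_spool_mid (a point): Centre of the empty spool, half-way up its axis: same shape and sizes as the full one but without winding (a bare 30 mm core shows between its 60 mm lower and 44 mm upper flange). It lies in the other bay and stays there.
- rack: Fixed sheet-metal rack 112 x 152 mm; origin: centre of its underside; x to its high rear, y along its two bays, z up. The deck rises at 30 degrees from 25 mm above the bench at the front to about 80 mm; front lip, side rims (14 mm) and centre rail (10 mm) hold the spools. Bay centres at y = +36 and -36 mm; which spool is in which bay varies.
- spindle_seat (a point): Centre of the seat of the fixed spindle stand, 20 mm above the bench (the stand is on a flat 4 mm clipboard), z up: a boss 36 mm across on a round foot 76 mm across, 10 mm thick. The spool's underside rests here. The spindle, 12 mm in diameter, rises 100 mm from this point.
- spindle_tip (a point): Top of the upright spindle, 120 mm above the bench, 100 mm above the seat; the last 8 mm taper to 4 mm across. With the spool home, the spindle stands 26 mm out of its neck.
- collar_mid (a point): Centre of the loose retaining collar, half-way up: a ribbed aluminium ring 36 mm outside, 30 mm high, with a 15 mm bore along its z axis, about 0.06 kg, same both ways up. It stands on the clipboard, 4 mm above the bench, with its bore upright. Fitted on top of the spool's neck this point is 89 mm above the seat.
- tape_measure: Tape measure, 35 x 85 x 64 mm, loose bystander; origin at the centre of its underside.
- nut: Wheel nut, 30 mm across, 19 mm high, loose bystander; origin at the centre of its underside.
- full_spool: The same full spool; origin at the centre of its underside, 37 mm below its centre along its axis.
- collar: The same collar; origin at the centre of its underside, 15 mm below its centre.
Things that resemble listed ones, but are neither listed nor needed, are in the scene too. Of the things that look like the collar, the largest one is meant.

How it is judged:
On the way, in this order (a step that is already met when the one before it is completed fails the run):
1. the full spool sits home on the spindle's seat, neck up (horizontal distance between full_spool_mid and spindle_seat below 0.006 m and z of full_spool_mid in the frame of spindle_seat between 0.033 and 0.041 m and angle between full_spool_mid's own z axis and vertical below 0.09 rad), for 0.2 s.
2. the collar is on the spindle, resting on the spool's neck (horizontal distance between collar_mid and spindle_seat below 0.006 m and z of collar_mid in the frame of spindle_seat between 0.084 and 0.094 m and angle between the z axis of collar_mid and the z axis of spindle_seat, either way round below 0.15 rad), for 0.2 s.
At the end, for the whole second after the job is handed in: Full spool on the spindle neck up (6 mm from the axis, 4 mm from seated height, 5 degrees), collar on the spindle on top of its neck (6 mm, 5 mm, 8.5 degrees), both let go and at rest; empty spool still in its bay, and it and the bystanders moved less than 30 mm (all of step 1 and all of step 2 and linear speed of each of full_spool, collar below 0.02 m/s and distance of empty_spool_mid from where it was at the start of the episode below 0.03 m); the robot touches nothing.
It fails at once if the empty spool is displaced by more than 30 mm (distance of empty_spool_mid from where it was at the start of the episode above 0.03 m).
It fails at once if the tape measure is displaced by more than 30 mm (distance of tape_measure from where it was at the start of the episode above 0.03 m).
It fails at once if the wheel nut is displaced by more than 30 mm (distance of nut from where it was at the start of the episode above 0.03 m).
It also fails if it takes over 64 s, if anything falls off the work surface, if the arm or the gripper's body presses on something with over 40 N, if the wrist force passes 120 N, or if a joint passes its speed limit or range.

## Working session

There is one attempt and no reset: what is moved stays moved. The work goes in short steps, Python scripts to look and compute and a shell command to move; the robot and the scene stay as the last step left them, time stands still between calls to the robot, and variables do not carry over. Pictures are saved under pics/ and viewed, and the job is handed in when it is done.

```bash
ls; mkdir -p pics; cat > h.py <<'E'
import numpy as np,cv2,json
from workcell import get_obs,optics,ticket
def K(n):
    i=optics.camera_info(n); f=200/np.tan(np.radians(i["vfov"])/2)
    return f,i["cx"],i["cy"],np.array(i["R"]),np.array(i["t"])
def ray(k,u,v):
    f,cx,cy,R,t=k; return -R.T@t, R.T@np.array([(u-cx)/f,(v-cy)/f,1.])
def onplane(k,u,v,z):
    o,d=ray(k,u,v); return o+d*(z-o[2])/d[2]
def proj(k,X):
    f,cx,cy,R,t=k; c=R@np.array(X)+t; return f*c[0]/c[2]+cx,f*c[1]/c[2]+cy
def cloud(k,D):
    f,cx,cy,R,t=k; v,u=np.mgrid[0:400,0:640]
    P=np.stack([(u-cx)/f*D,(v-cy)/f*D,D],-1)-t
    return P@R
def shot(n,tag):
    k=K(n); im,D=optics.camera(n); cv2.imwrite(f"pics/{tag}.png",im[:,:,::-1])
    np.savez(f"{tag}.npz",im=im,D=D,k=np.array(list(k),dtype=object)); return k,im,D
def load(tag):
    z=np.load(f"{tag}.npz",allow_pickle=True); return tuple(z["k"]),z["im"],z["D"]
E
python3 - <<'E'
from h import *
print({k:np.round(v,3) for k,v in get_obs().items()})
for n in("scene","top","wrist"):
    k,im,D=shot(n,n+"0"); print(n,k[0],k[1:3],-k[3].T@k[4],k[3][2])
E
```

```text
pics
{'clock': np.float64(0.0), 'joint_pos': array([ 1.327,  0.241,  0.004,  1.335, -0.   ,  1.571]), 'joint_vel': array([-0.   ,  0.   ,  0.002, -0.   , -0.001, -0.   ]), 'tau': array([-0.0000e+00, -3.7231e+01,  2.5241e+01,  1.7000e-02,  0.0000e+00,
        0.0000e+00]), 'eef_pos': array([0.121, 0.485, 0.244]), 'tool_rot': array([ 0.788,  0.616, -0.001,  0.001]), 'ft_force': array([ 0.36 ,  0.242, -0.396]), 'ft_torque': array([-0.017,  0.096,  0.002]), 'grip_width': np.float64(0.085)}
scene 408.8141369580324 (320.7812854564765, 197.90662369647887) [-0.03833767 -0.65249596  0.44397273] [ 0.58030372  0.71952462 -0.38148646]
top 413.18547702441504 (322.6911155843236, 199.61801457047767) [ 0.29912859 -0.04504331  1.09005509] [ 0.13449626  0.00603253 -0.99089574]
wrist 297.41834579603767 (321.7772754064936, 198.10064559747002) [0.04320836 0.50390679 0.37269343] [ 0.29906227 -0.07584565 -0.95121459]
```

View pics/scene0.png

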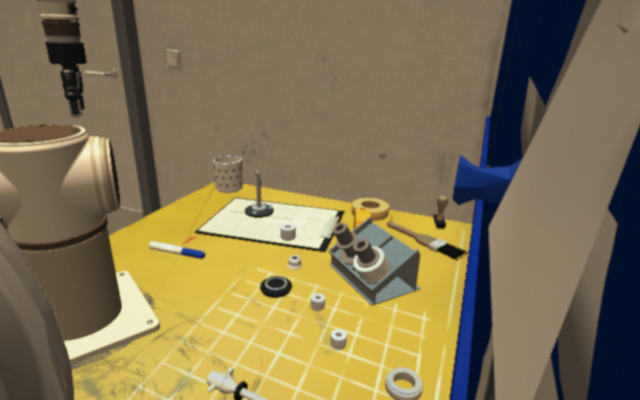

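View pics/top0.png

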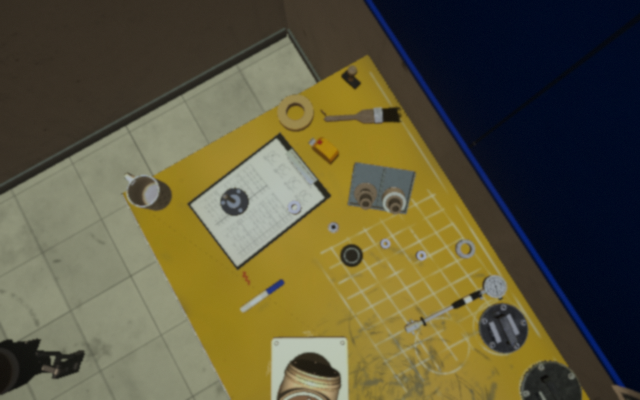

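View pics/wrist0.png

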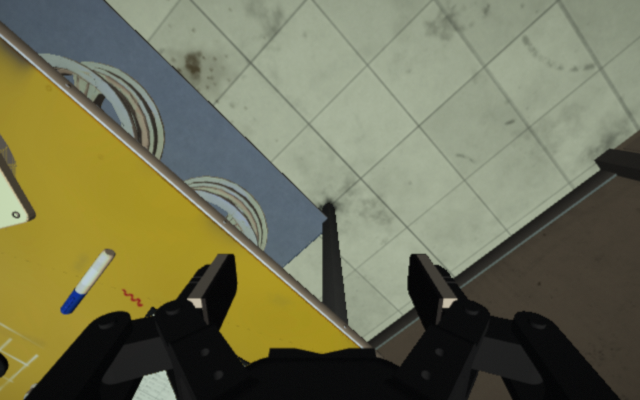

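```bash
python3 - <<'E'
from h import *
k,im,D=load("top0"); P=cloud(k,D)
for n,u,v in [("bench",300,260),("floor?",100,300),("clip",265,185),("spindle/boss",235,200),("collar",294,208),("c2",334,227),("c3",385,243),("c4",421,255),("ring",465,248),("full",394,200),("empty",366,195),("base",310,345),("tape",323,150),("nut",351,255),("corner",365,60)]:
    print(n,np.round(P[v,u],3), D[v,u])
print(proj(k,[0,0,0]),proj(k,[.121,.485,.245]))
a=cv2.resize(im[130:290,180:440],None,fx=3,fy=3,interpolation=cv2.INTER_CUBIC);cv2.imwrite("pics/topcrop.png",a[:,:,::-1])
k,im,D=load("scene0"); P=cloud(k,D)
for n,u,v in [("bench",300,260),("clip",225,225),("collar",288,231),("tip",259,174),("spindle",259,195),("base",90,300)]:
    print(n,np.round(P[v,u],3), D[v,u])
a=cv2.resize(im[150:310,190:450],None,fx=3,fy=3,interpolation=cv2.INTER_CUBIC);cv2.imwrite("pics/scenecrop.png",a[:,:,::-1])
E
```

```text
bench [ 0.289  0.023 -0.003] 1.0820055
floor? [ 0.112  0.971 -0.801] 1.855009
clip [0.487 0.115 0.005] 1.1016773
spindle/boss [0.445 0.19  0.023] 1.0781827
collar [0.425 0.038 0.007] 1.0907071
c2 [ 0.373 -0.067  0.019] 1.0710061
c3 [ 0.331 -0.201 -0.002] 1.0849905
c4 [ 0.298 -0.293  0.001] 1.0771863
ring [ 0.315 -0.409 -0.001] 1.0809511
full [ 0.431 -0.212  0.094] 1.0037014
empty [ 0.445 -0.145  0.094] 1.0063912
base [ 0.077 -0.003  0.014] 1.0368882
tape [ 0.566 -0.041  0.062] 1.0543157
nut [ 0.3   -0.11   0.017] 1.0628672
corner [ 0.838 -0.16   0.001] 1.1507001
(np.float64(309.25399569268006), np.float64(375.75956624084597)) (np.float64(58.64004931980696), np.float64(349.3916091761945))
bench [ 0.382 -0.07   0.01 ] 0.82885736
clip [0.334 0.171 0.006] 0.97556496
collar [0.414 0.021 0.029] 0.90577984
tip [0.442 0.19  0.108] 1.0126522
spindle [0.441 0.191 0.052] 1.0345119
base [ 0.011 -0.059  0.068] 0.59882426
```

View pics/topcrop.png

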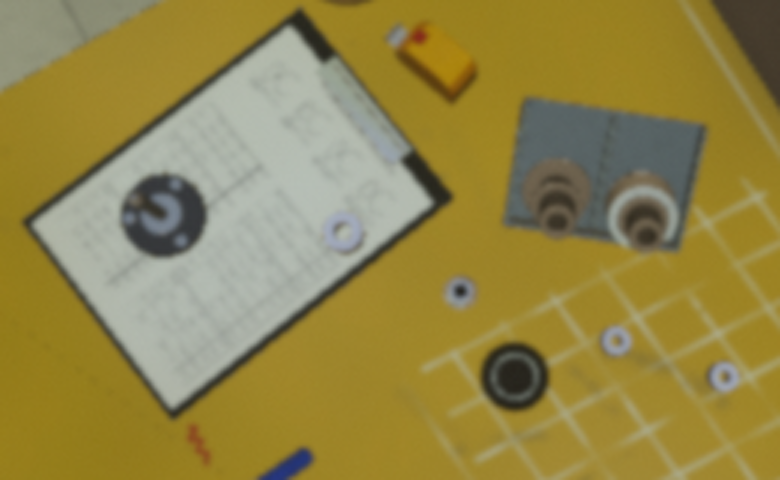

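View pics/scenecrop.png

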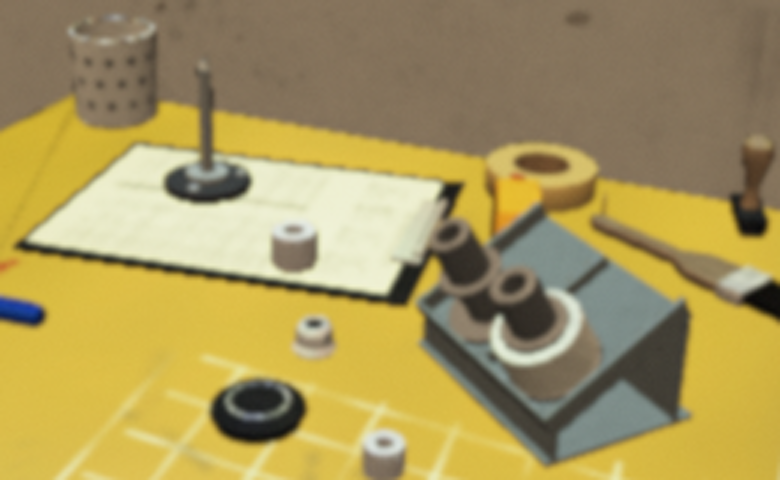

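```bash
python3 - <<'E'
from h import *
k,im,D=load("top0")
a=cv2.resize(im[300:400,0:150],None,fx=5,fy=5,interpolation=cv2.INTER_CUBIC)
for X,c in [((.121,.485,.245),(255,0,0)),((.121,.485,.231),(0,255,0))]:
    u,v=proj(k,X); cv2.circle(a,(int(u*5),int((v-300)*5)),5,c,2)
cv2.imwrite("pics/grip.png",a[:,:,::-1])
# straightness of blue wall edge
for n in("top","scene"):
    k,im,D=load(n+"0"); hsv=cv2.cvtColor(im,cv2.COLOR_RGB2HSV)
    m=cv2.inRange(hsv,(20,120,60),(35,255,255))
    if n=="top":
        pts=[]
        for r in range(70,185,8):
            c=np.where(m[r])[0]
            if len(c)>5: pts.append((c[0],r))
        print(pts)
        pts=np.array(pts,float); p=np.polyfit(pts[:,1],pts[:,0],1); print(np.round(pts[:,0]-np.polyval(p,pts[:,1]),1))
        pts=[]
        for r in range(200,400,10):
            c=np.where(m[r])[0]
            pts.append((c[0],r))
        pts=np.array(pts,float); p=np.polyfit(pts[:,1],pts[:,0],1); print(np.round(pts[:,0]-np.polyval(p,pts[:,1]),1))
print(optics.camera_info("top").keys())
E
```

```text
[(np.int64(337), 70), (np.int64(323), 78), (np.int64(312), 86), (np.int64(298), 94), (np.int64(282), 102), (np.int64(269), 110), (np.int64(255), 118), (np.int64(241), 126), (np.int64(227), 134), (np.int64(212), 142), (np.int64(198), 150), (np.int64(184), 158), (np.int64(170), 166), (np.int64(156), 174), (np.int64(161), 182)]
[ 0.5  0.   2.6  2.1 -0.3  0.2 -0.2 -0.7 -1.1 -2.6 -3.  -3.5 -3.9 -4.4
 14.2]
[-0.2  0.5  0.2 -0.1 -0.4  0.3  0.  -0.3 -0.6  0.1 -0.1  0.6  0.3 -0.
 -0.3  0.4  0.1 -0.2 -0.5  0.2]
dict_keys(['vfov', 'cx', 'cy', 'R', 't'])
```

View pics/grip.png

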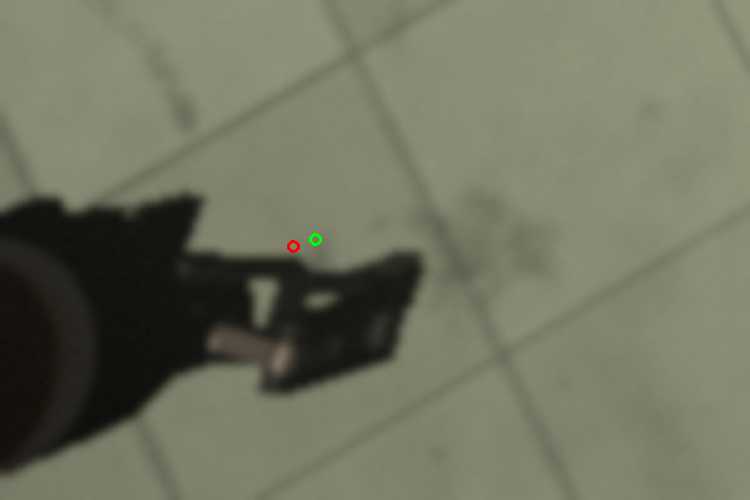

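```bash
python3 - <<'E'
from h import *
k,im,D=load("top0");P=cloud(k,D)
for s in(-1,1):
  for dz in (0,.05): print(s,dz,np.round(proj(k,[.121+s*.0425*.242,.485+s*.0425*.97,.231+dz]),1))
print(np.round(P[362,75],3),np.round(P[370,60],3),np.round(P[355,78],3))
k,im,D=load("scene0");P=cloud(k,D)
print(np.round(proj(k,[.121,.485,.231]),1), D[100,75],np.round(P[100,75],3))
for n in("top0","scene0"):
  k,im,D=load(n);P=cloud(k,D)
  print(n,[np.round(P[r,c],3).tolist() for r,c in ([(230,300),(300,250),(130,310)] if n[0]=='t' else [(280,250),(340,270),(250,450)])])
E
```

```text
-1 0 [ 83.2 353. ]
-1 0.05 [ 67.8 359.2]
1 0 [ 43.1 342.7]
1 0.05 [ 25.2 348.2]
[0.113 0.412 0.311] [0.107 0.418 0.344] [0.116 0.431 0.27 ]
[ 79.8 117.3] 0.9274462 [0.111 0.43  0.281]
top0 [[0.367, 0.022, 0.0], [0.299, -0.045, 1.09], [0.639, -0.006, 0.001]]
scene0 [[0.273, -0.059, -0.0], [0.218, -0.22, -0.001], [0.67, -0.224, 0.01]]
```

```bash
cat >> h.py <<'E'
def tri(obs):
    A=np.zeros((3,3));b=np.zeros(3);L=[]
    for k,u,v in obs:
        o,d=ray(k,u,v); d=d/np.linalg.norm(d); M=np.eye(3)-np.outer(d,d); A+=M;b+=M@o;L.append((M,o))
    x=np.linalg.solve(A,b); return x,[float(np.linalg.norm(M@(x-o))) for M,o in L]
E
python3 - <<'E'
from h import *
kt,it,Dt=load("top0"); ks,is_,Ds=load("scene0")
def comp(m,seed,r):
    n,l,s,c=cv2.connectedComponentsWithStats(m); best=min(range(1,n),key=lambda i:np.hypot(*(c[i]-seed))-0.01*s[i,4]); return c[best],s[best]
h=cv2.cvtColor(it,cv2.COLOR_RGB2HSV)
m=cv2.inRange(it,(0,0,0),(95,95,95)); m2=m*0; m2[175:225,212:256]=m[175:225,212:256]
ys,xs=np.nonzero(m2); e=cv2.minEnclosingCircle(np.stack([xs,ys],1).astype(np.float32)); print("foot",e,len(xs)); u,v=e[0]; print(onplane(kt,u,v,.014))
# spindle tip
c0=(190+203/3,150+64/3); t0=(180+135/3,130+200/3)
print("tip tri",tri([(kt,*t0),(ks,*c0)]))
print("tip scene at z .12",onplane(ks,*c0,.118))
# collar
print("collar top ring",onplane(kt,180+344/3,130+231/3,.034), "scene",onplane(ks,190+295/3,150+232/3,.034),tri([(kt,180+344/3,130+231/3),(ks,190+295/3,150+232/3)]))
print("full neck",tri([(kt,180+647/3,130+233/3),(ks,190+517/3,150+287/3)]))
print("empty neck",tri([(kt,180+558/3,130+219/3),(ks,190+454/3,150+236/3)]))
# rack corners top view, crop (525,98),(705,125),(680,250),(505,225)
for c in [(525,98),(705,125)]: print("rear",onplane(kt,180+c[0]/3,130+c[1]/3,.08))
for c in [(680,250),(505,225)]: print("front",onplane(kt,180+c[0]/3,130+c[1]/3,.03))
print(onplane(kt,180+460/3,130+291/3,.019),"nut")
E
```

```text
foot ((229.4731903076172, 195.35015869140625), 20.836082458496094) 445
[0.45930322 0.20714269 0.014     ]
tip tri (array([0.44132733, 0.19433613, 0.11410622]), [1.722591403502663e-05, 1.72259140349421e-05])
tip scene at z .12 [0.43565033 0.18434811 0.118     ]
collar top ring [0.42410325 0.0337272  0.034     ] scene [0.41926397 0.02704741 0.034     ] (array([0.4243957 , 0.03419403, 0.02961916]), [0.00026538214650569136, 0.00026538214650567666])
full neck (array([ 0.411466  , -0.2141864 ,  0.09955066]), [0.0007130915044397932, 0.0007130915044399467])
empty neck (array([ 0.42402164, -0.14339978,  0.09952326]), [0.00016967328190507712, 0.00016967328190505032])
rear [ 0.52838196 -0.12048138  0.08      ]
rear [ 0.50375329 -0.26905033  0.08      ]
front [ 0.40496097 -0.25433732  0.03      ]
front [ 0.42823637 -0.104687    0.03      ]
[ 0.3725687  -0.06537526  0.019     ] nut
```

```bash
cat > go.py <<'E'
import sys,numpy as np
from workcell import get_obs
from scipy.spatial.transform import Rotation as Ro
o=get_obs(); R=Ro.from_quat(o["tool_rot"]).as_matrix(); p=np.array(o["eef_pos"])
yaw=np.degrees(np.arctan2(R[1,0],R[0,0]))
a=[float(x) for x in sys.argv[1:]]
print("t",round(o["clock"],2),"tcp",np.round(p,4),"yaw",round(yaw,2),"tilt",np.round(R[:,2],3),"w",round(o["grip_width"]*1e3,1),"F",np.round(o["ft_force"],1))
if a:
    d=R.T@(np.array(a[:3])-p)*100
    print("rows dx,dy,dz cm",np.round(d,2),"roll",round(-((a[3]-yaw+90)%180-90),1) if len(a)>3 else 0)
E
python3 go.py .415 -.215 .2 80.7
```

```text
t 0.15 tcp [0.1206 0.4848 0.2446] yaw 76.03 tilt [-0.    -0.002 -1.   ] w 84.9 F [ 0.4 -0.8 -1. ]
rows dx,dy,dz cm [-60.8   45.46   4.56] roll -4.7
```

```bash
python3 -m inch '[[[6,-12,9,0.9,-1],[6,-24,18,1.8,-2],[6,-36,27,2.7,-3],[6,-48,36,3.6,-4],[6,-60.8,45.5,4.5,-4.7]]]'; python3 go.py .415 -.215 .2 80.7
```

```text
clock: 0.78
eef_pos: [0.242, 0.196, 0.2264]
tool_rot: [0.761, 0.648, -0.0, 0.001]
ft_force: [2.1, 0.3, 0.7]
grip_width: 0.0596
t 0.78 tcp [0.242  0.196  0.2264] yaw 80.83 tilt [ 0.    -0.001 -1.   ] w 59.6 F [2.1 0.3 0.7]
rows dx,dy,dz cm [-37.81  23.62   2.71] roll 0.1
```

```bash
python3 -m inch '[[[6,-37.8,23.6,2.7,0],[6,-37.8,23.6,2.7,0],[6,-37.8,23.6,2.7,0],[6,-37.8,23.6,2.7,0],[6,-37.8,23.6,2.7,0]]]'; python3 go.py .415 -.215 .2 80.7
```

```text
clock: 1.4
eef_pos: [0.3627, -0.0922, 0.2081]
tool_rot: [0.762, 0.648, 0.0, 0.001]
ft_force: [1.4, 1.1, 0.9]
grip_width: 0.0601
t 1.4 tcp [ 0.3627 -0.0922  0.2081] yaw 80.78 tilt [ 0.001 -0.001 -1.   ] w 60.1 F [1.4 1.1 0.9]
rows dx,dy,dz cm [-11.29   7.13   0.83] roll 0.1
```

```bash
python3 -m inch '[[[6,-11.3,7.1,0.8,0],[6,-11.3,7.1,0.8,0],[6,-11.3,7.1,0.8,0],[6,-11.3,7.1,0.8,0],[6,-11.3,7.1,0.8,0]]]'; python3 go.py .415 -.215 .2 80.7
python3 - <<'E'
from h import *
k,im,D=shot("wrist","w1")
for X in [(.415,-.215,.092),(.411,-.214,.104),(.424,-.143,.104)]: print(np.round(proj(k,X),1))
E
```

```text
clock: 2.02
eef_pos: [0.4141, -0.2137, 0.2002]
tool_rot: [0.761, 0.649, 0.0, 0.0]
ft_force: [-0.6, 0.1, -0.4]
grip_width: 0.0601
t 2.02 tcp [ 0.4141 -0.2137  0.2002] yaw 80.86 tilt [ 0. -0. -1.] w 60.1 F [-0.6  0.1 -0.4]
rows dx,dy,dz cm [-0.11  0.11  0.02] roll 0.2
[320.6 202.7]
[321.  202.7]
[411.3 204.6]
```

View pics/w1.png

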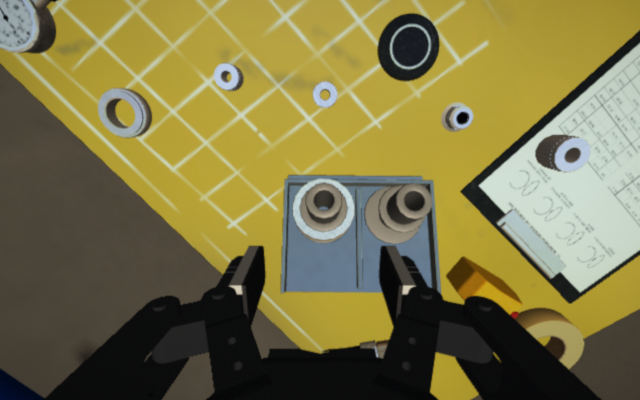

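```bash
python3 - <<'E'
from h import *
k,im,D=load("w1")
a=cv2.resize(im[130:310,260:460],None,fx=4,fy=4,interpolation=cv2.INTER_CUBIC)[:600]
cv2.imwrite("pics/w1c.png",a[:,:,::-1])
P=cloud(k,D)
print(np.round(P[260,300],3),np.round(P[280,400],3), np.round(P[199,313],3),np.round(P[185,325],3))
E
```

```text
[ 0.482 -0.247  0.062] [ 0.408 -0.181  0.225] [ 0.407 -0.22   0.103] [ 0.399 -0.209  0.098]
```

View pics/w1c.png

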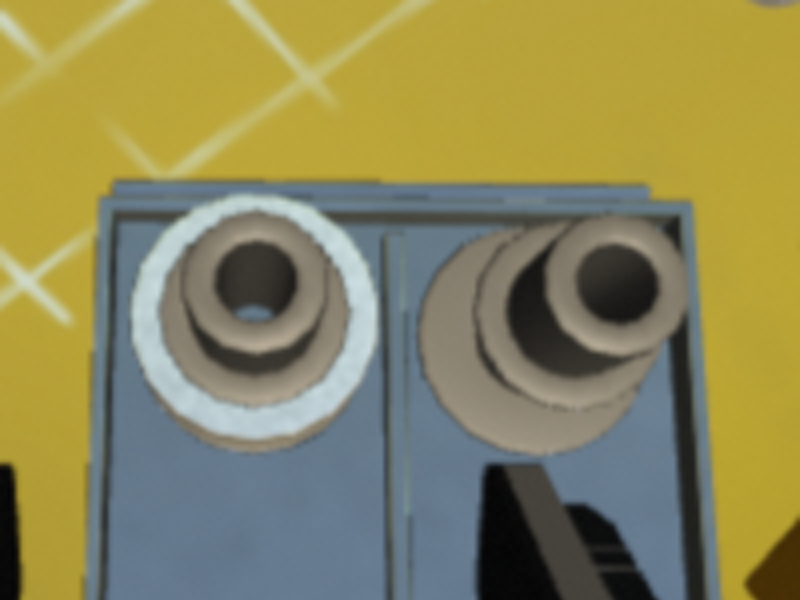

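```bash
python3 - <<'E'
from h import *
k,im,D=load("w1"); P=cloud(k,D)
f=onplane(k,324.3,200.5,.104); e=onplane(k,414.3,201.3,.104); print(f,e,np.linalg.norm(f-e),np.degrees(np.arctan2(*(e-f)[:2])))
print("rim zs",[round(P[int(130+r/4),int(260+c/4)][2],4) for c,r in [(257,225),(200,285),(312,285),(257,335)]])
print("rails", [onplane(k,260+c/4,130+r/4,z) for c,r,z in [(395,300,.06),(98,300,.06)]])
E
python3 go.py .4135 -.217 .2 80.7
```

```text
[ 0.40956181 -0.2110937   0.104     ] [ 0.42160618 -0.1404512   0.104     ] 0.07166191192548917 9.675748574905045
rim zs [np.float64(0.0975), np.float64(0.1049), np.float64(0.1046), np.float64(0.1092)]
rails [array([ 0.4338459, -0.1812178,  0.06     ]), array([ 0.42257017, -0.2513088 ,  0.06      ])]
t 2.08 tcp [ 0.4142 -0.2136  0.2005] yaw 80.88 tilt [ 0.001 -0.001 -1.   ] w 59.8 F [-0.2  0.3 -0.2]
rows dx,dy,dz cm [-0.35 -0.02  0.05] roll 0.2
```

```bash
python3 -m inch '[[[5.5,-0.1,0.0,3,0],[5.5,-0.1,0.0,6,0],[5.5,-0.1,0.0,8.5,0],[5.5,-0.1,0.0,10.6,0],[5.5,-0.1,0.0,10.6,0]]]'; python3 go.py
python3 - <<'E'
from h import *
k,im,D=shot("wrist","w2")
E
```

```text
clock: 2.7
eef_pos: [0.4128, -0.2128, 0.0936]
tool_rot: [0.76, 0.649, -0.0, -0.001]
ft_force: [-0.1, 0.2, 0.5]
grip_width: 0.0555
t 2.7 tcp [ 0.4128 -0.2128  0.0936] yaw 81.0 tilt [-0.002  0.001 -1.   ] w 55.5 F [-0.1  0.2  0.5]
```

View pics/w2.png

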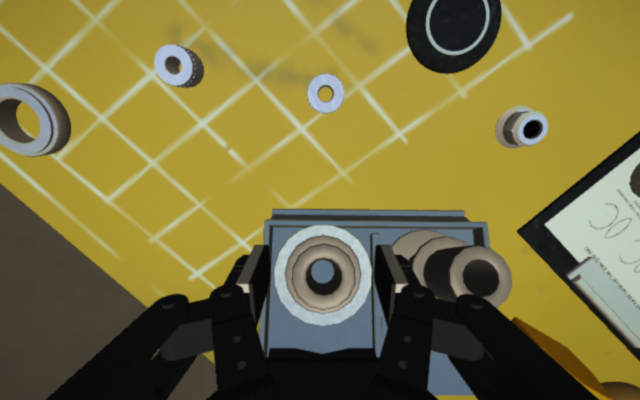

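```bash
python3 -m inch '[[[2,0,0,0,0],[2,0,0,0,0],[2,0,0,0,0],[2,0,0,0,0],[2,0,0,0,0]]]'; python3 go.py
```

```text
clock: 3.38
eef_pos: [0.4143, -0.2134, 0.096]
tool_rot: [0.76, 0.649, 0.001, 0.001]
ft_force: [-1.5, 2.9, 7.0]
grip_width: 0.0275
t 3.38 tcp [ 0.4143 -0.2134  0.096 ] yaw 81.0 tilt [ 0.002 -0.    -1.   ] w 27.5 F [-1.5  2.9  7. ]
```

```bash
python3 -m inch '[[[2,0,0,-1.5,0],[2,0,0,-4,0],[2,0,0,-7,0],[2,0,0,-11,0],[2,0,0,-11,0]]]'; python3 go.py .31 .05 .2 81
python3 - <<'E'
from h import *
shot("wrist","w3")
k,im,D=shot("scene","s3")
a=cv2.resize(im[150:310,190:450],None,fx=3,fy=3,interpolation=cv2.INTER_CUBIC);cv2.imwrite("pics/s3c.png",a[:,:,::-1])
E
```

```text
clock: 4.0
eef_pos: [0.416, -0.2145, 0.209]
tool_rot: [0.761, 0.649, 0.002, 0.004]
ft_force: [0.4, -0.5, -2.6]
grip_width: 0.0278
t 4.0 tcp [ 0.416  -0.2145  0.209 ] yaw 80.98 tilt [ 0.008 -0.003 -1.   ] w 27.8 F [ 0.4 -0.5 -2.6]
rows dx,dy,dz cm [ 24.46 -14.62   0.72] roll -0.0
```

View pics/w3.png

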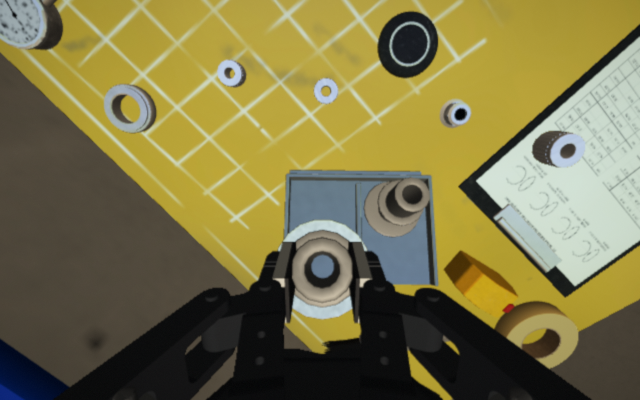

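View pics/s3c.png

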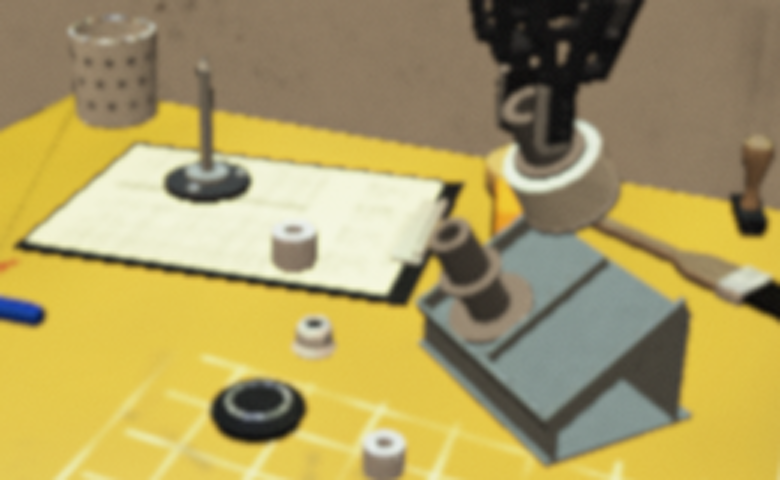

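```bash
python3 go.py .30 .02 .19 81; python3 -m inch '[[[2,5,-3.5,0,0],[2,10,-7,0,0],[2,15,-10.5,0,0],[2,21.4,-15.1,1.5,0],[2,21.4,-15.1,1.9,0]]]'; python3 go.py .30 .02 .09 81
```

```text
t 4.1 tcp [ 0.4138 -0.2133  0.2056] yaw 80.99 tilt [ 0.002 -0.    -1.   ] w 27.4 F [ 0.  -0.6 -3.7]
rows dx,dy,dz cm [ 21.26 -14.89   1.53] roll -0.0
clock: 4.72
eef_pos: [0.2944, 0.0236, 0.1841]
tool_rot: [0.759, 0.651, -0.001, -0.001]
ft_force: [1.5, 0.1, -2.4]
grip_width: 0.0273
t 4.72 tcp [0.2944 0.0236 0.1841] yaw 81.24 tilt [-0.003  0.    -1.   ] w 27.3 F [ 1.5  0.1 -2.4]
rows dx,dy,dz cm [-0.27  0.64  9.41] roll 0.2
```

```bash
python3 -m inch '[[[2,-0.3,0.6,4,0],[2,-0.3,0.6,8,0],[2,-0.3,0.6,10.5,0],[2,-0.3,0.6,11.3,0],[2,-0.3,0.6,11.4,0]]]'; python3 go.py .30 .02 .069 81
```

```text
clock: 5.35
eef_pos: [0.2993, 0.0197, 0.07]
tool_rot: [0.759, 0.651, -0.001, -0.001]
ft_force: [-2.4, 0.7, 3.8]
grip_width: 0.0278
t 5.35 tcp [0.2993 0.0197 0.07  ] yaw 81.23 tilt [-0.004  0.    -1.   ] w 27.8 F [-2.4  0.7  3.8]
rows dx,dy,dz cm [0.04 0.07 0.1 ] roll 0.2
```

Contact near the predicted height. Now drag toward +x with light pressure to stand it up.

```bash
python3 -m inch '[[[2,0,1.0,0.2,0],[2,0,2.0,0.25,0],[2,0,3.0,0.4,0],[2,0,4.0,0.7,0],[2,0,4.2,0.8,0]]]'; python3 go.py
python3 - <<'E'
from h import *
k,im,D=shot("scene","s4")
u,v=proj(k,[.34,.02,.05]); print(u,v)
x,y=int(u)-65,int(v)-60
a=cv2.resize(im[y:y+120,x:x+130],None,fx=5,fy=5,interpolation=cv2.INTER_CUBIC);cv2.imwrite("pics/s4c.png",a[:,:,::-1])
E
```

```text
clock: 5.98
eef_pos: [0.3394, 0.0135, 0.0618]
tool_rot: [0.759, 0.651, -0.003, -0.003]
ft_force: [-4.8, 0.1, 8.7]
grip_width: 0.0276
t 5.97 tcp [0.3394 0.0135 0.0618] yaw 81.22 tilt [-0.008  0.001 -1.   ] w 27.6 F [-4.8  0.1  8.7]
258.65976732977776 231.5351616498695
```

View pics/s4c.png

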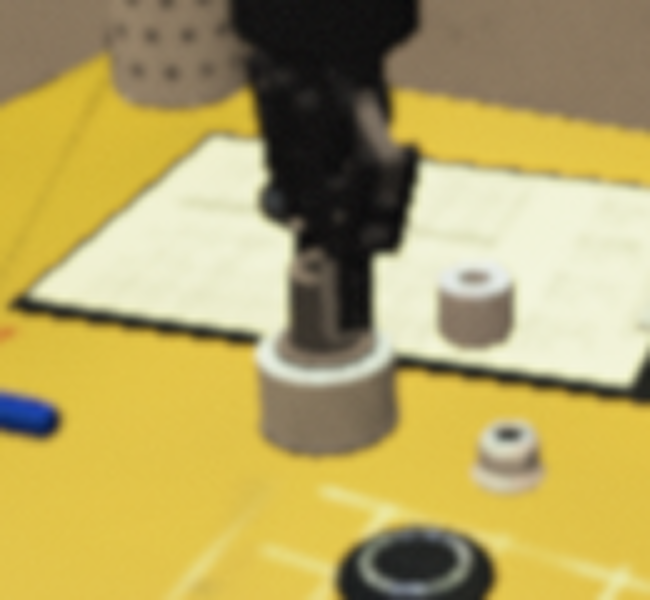

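```bash
python3 -m inch '[[[3.4,0,0,0,0],[4.5,0,0,0,0],[5.5,0,0,0,0],[5.5,0,0,-0.2,0],[5.5,0,0,-0.2,0]]]'; python3 go.py
python3 - <<'E'
from h import *
shot("wrist","w5")
E
```

```text
clock: 6.65
eef_pos: [0.3397, 0.0135, 0.064]
tool_rot: [0.759, 0.651, -0.002, -0.003]
ft_force: [0.8, -0.7, 0.5]
grip_width: 0.055
t 6.65 tcp [0.3397 0.0135 0.064 ] yaw 81.22 tilt [-0.007  0.001 -1.   ] w 55.0 F [ 0.8 -0.7  0.5]
```

View pics/w5.png

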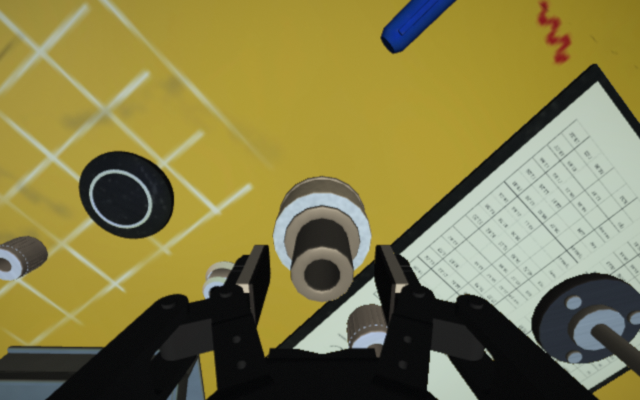

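```bash
python3 - <<'E'
from h import *
k,im,D=load("w5"); P=cloud(k,D)
print(onplane(k,322,273,.074),np.round(P[292,322],3),np.round(P[273,300],3),np.round(P[253,345],3))
print(np.round(P[205,287],4),np.round(P[215,360],4),"winding/flange tops")
a=cv2.resize(im[170:310,250:390],None,fx=4,fy=4,interpolation=cv2.INTER_CUBIC);cv2.imwrite("pics/w5c.png",a[:,:,::-1])
E
```

```text
[0.33430559 0.01423723 0.074     ] [0.345 0.013 0.073] [0.333 0.004 0.074] [0.328 0.026 0.07 ]
[ 0.3127 -0.0024  0.0334] [0.3245 0.0376 0.0346] winding/flange tops
```

View pics/w5c.png

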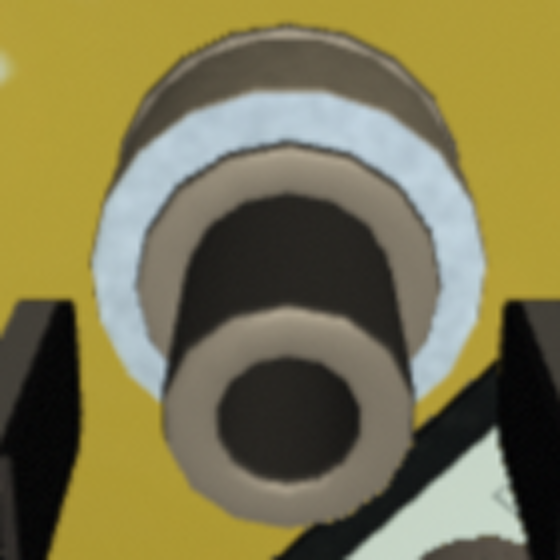

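```bash
python3 -m inch '[[[5.5,0,-0.45,0.4,0],[5.5,0,-0.45,0.4,0],[2,0,-0.45,0.4,0],[2,0,-0.45,0.4,0],[2,0,-0.45,0.4,0]]]'; python3 go.py
```

```text
clock: 7.32
eef_pos: [0.3354, 0.0141, 0.0602]
tool_rot: [0.759, 0.651, -0.002, -0.003]
ft_force: [-1.4, 0.3, 3.6]
grip_width: 0.0277
t 7.33 tcp [0.3354 0.0141 0.0602] yaw 81.22 tilt [-0.007  0.001 -1.   ] w 27.7 F [-1.4  0.3  3.6]
```

```bash
python3 -m inch '[[[2,0,0,0,0],[2,0,0,-2,0],[2,0,0,-6,0],[2,0,0,-10,0],[2,0,0,-14,0]]]'; python3 go.py
python3 - <<'E'
from h import *
shot("wrist","w6")
E
```

```text
clock: 7.95
eef_pos: [0.3356, 0.014, 0.2009]
tool_rot: [0.759, 0.651, -0.003, -0.003]
ft_force: [1.6, 0.0, -3.5]
grip_width: 0.0275
t 7.95 tcp [0.3356 0.014  0.2009] yaw 81.22 tilt [-0.008  0.001 -1.   ] w 27.5 F [ 1.6  0.  -3.5]
```

View pics/w6.png

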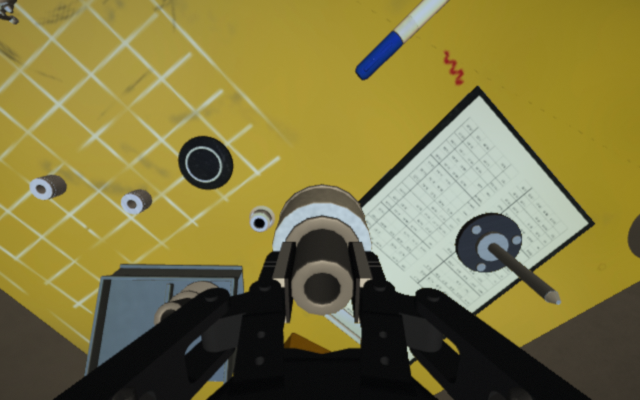

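```bash
python3 - <<'E'
from h import *
k,im,D=load("w6"); P=cloud(k,D)
a=cv2.resize(im[190:320,440:580],None,fx=4,fy=4,interpolation=cv2.INTER_CUBIC);cv2.imwrite("pics/w6a.png",a[:,:,::-1])
b=cv2.resize(im[170:330,260:390],None,fx=4,fy=4,interpolation=cv2.INTER_CUBIC)[:600];cv2.imwrite("pics/w6b.png",b[:,:,::-1])
g=cv2.inRange(im,(0,0,0),(88,88,88));m=g*0;m[200:280,445:535]=g[200:280,445:535]
n,l,s,c=cv2.connectedComponentsWithStats(m);i=1+np.argmax(s[1:,4])
cnt=cv2.findContours((l==i).astype(np.uint8),0,2)[0][0]; h=cv2.convexHull(cnt); e=cv2.fitEllipse(h); print(e,s[i]); print(onplane(k,*e[0],.0135))
print(onplane(k,557,297,.119), onplane(k,322.5,287,.2148))
E
```

```text
((496.1191101074219, 249.18362426757812), (64.76069641113281, 85.8690414428711), 121.10690307617188) [ 455  213   80   67 2636]
[0.4501516  0.20409433 0.0135    ]
[0.43836067 0.19550851 0.119     ] [0.33491892 0.01427548 0.2148    ]
```

View pics/w6a.png

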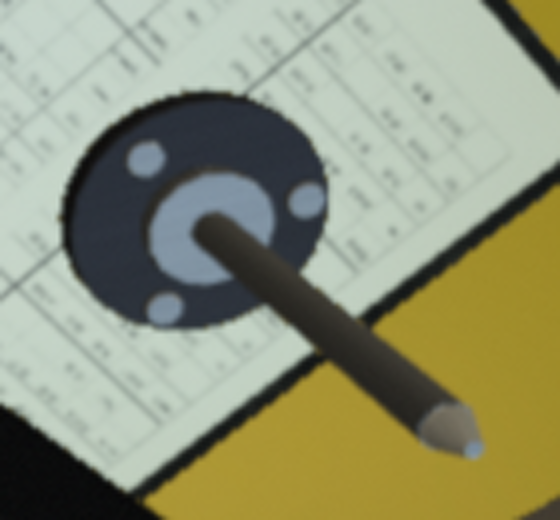

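View pics/w6b.png

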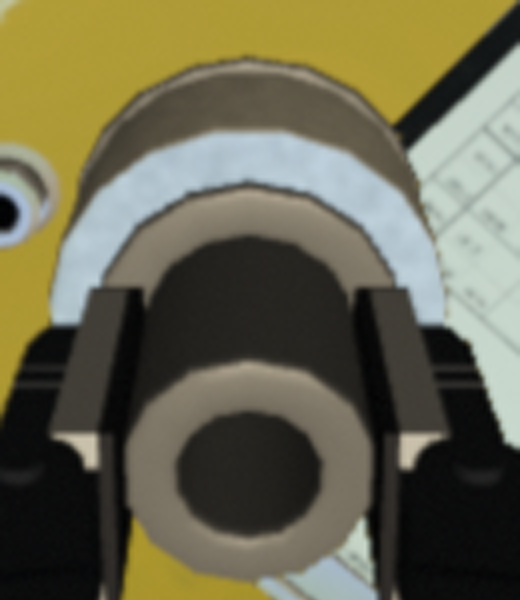

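```bash
python3 - <<'E'
from h import *
k,im,D=load("w6"); P=cloud(k,D)
print("tip",onplane(k,558.2,302.3,.12),"boss",onplane(k,492.8,247,.02),"foot",onplane(k,440+196/4,190+211/4,.014),"neck",onplane(k,322.2,287.5,.2148))
kt,it,Dt=load("top0")
print("top boss",onplane(kt,180+161/3,130+213/3,.02),"foot",onplane(kt,180+163/3,130+215/3,.014),"tip",onplane(kt,180+135/3,130+200/3,.12))
E
```

```text
tip [0.44294329 0.19611504 0.12      ] boss [0.44278536 0.19659177 0.02      ] foot [0.44011881 0.19541099 0.014     ] neck [0.33515447 0.01410347 0.2148    ]
top boss [0.4433413  0.19444449 0.02      ] foot [0.44236066 0.19399754 0.014     ] tip [0.44048353 0.19288213 0.12      ]
```

```bash
python3 go.py .4428 .1955 .2 81.2
```

```text
t 8.0 tcp [0.3387 0.0141 0.2056] yaw 81.22 tilt [ 0.     0.001 -1.   ] w 27.8 F [1.4 0.1 1.4]
rows dx,dy,dz cm [19.51  7.52  0.59] roll 0.0
```

```bash
python3 -m inch '[[[2,4,1.5,0,0],[2,9,3.5,0,0],[2,14.5,5.6,0,0],[2,19.5,7.5,0,0],[2,19.5,7.5,0,0]]]';python3 -m inch '[[[2,0,0,0,0],[2,0,0,0,0],[2,0,0,0,0],[2,0,0,0,0],[2,0,0,0,0]]]'; python3 go.py .4428 .1955 .2 81.2
python3 - <<'E'
from h import *
shot("wrist","w7")
k,im,D=shot("scene","s7");x,y=195,110
a=cv2.resize(im[y:y+120,x:x+130],None,fx=5,fy=5,interpolation=cv2.INTER_CUBIC);cv2.imwrite("pics/s7c.png",a[:,:,::-1])
E
```

```text
clock: 8.62
eef_pos: [0.4437, 0.1983, 0.2042]
tool_rot: [0.758, 0.652, 0.0, -0.001]
ft_force: [-0.5, -1.3, -2.7]
grip_width: 0.0276
clock: 9.25
eef_pos: [0.4438, 0.198, 0.2045]
tool_rot: [0.758, 0.652, 0.001, -0.001]
ft_force: [-0.1, -0.3, -3.2]
grip_width: 0.0278
t 9.25 tcp [0.4438 0.198  0.2045] yaw 81.42 tilt [-0.     0.002 -1.   ] w 27.8 F [-0.1 -0.3 -3.2]
rows dx,dy,dz cm [-0.26 -0.06  0.45] roll 0.2
```

View pics/w7.png

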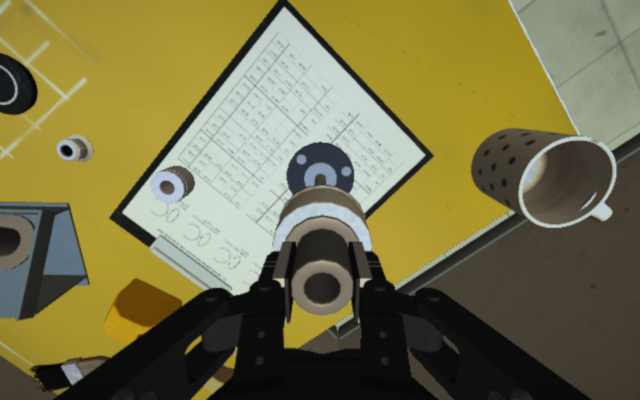

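View pics/s7c.png

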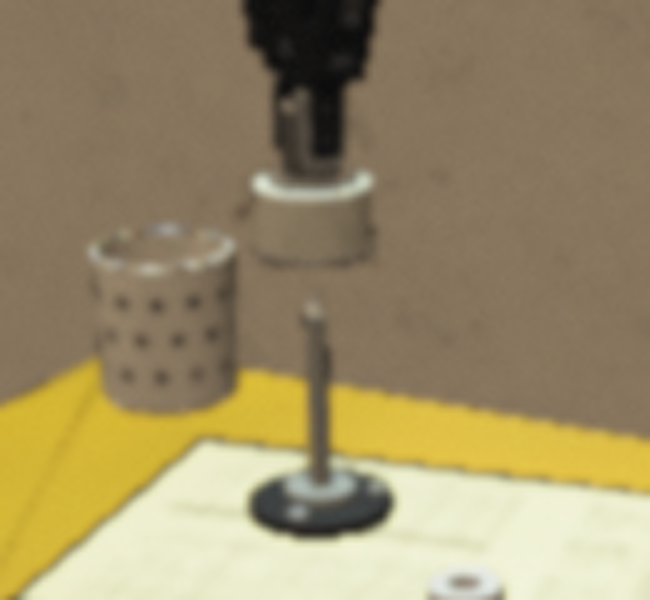

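```bash
python3 - <<'E'
from h import *
k,im,D=load("w7")
a=cv2.resize(im[130:270,260:380],None,fx=5,fy=5,interpolation=cv2.INTER_CUBIC)[:600];cv2.imwrite("pics/w7c.png",a[:,:,::-1])
for n,X in dict(foot=(.4438,.198,.014),seat=(.4438,.198,.02)).items(): print(n,np.round((np.array(proj(k,X))-[260,130])*5,1))
E
```

```text
foot [307.9 238.8]
seat [307.9 245.6]
```

View pics/w7c.png

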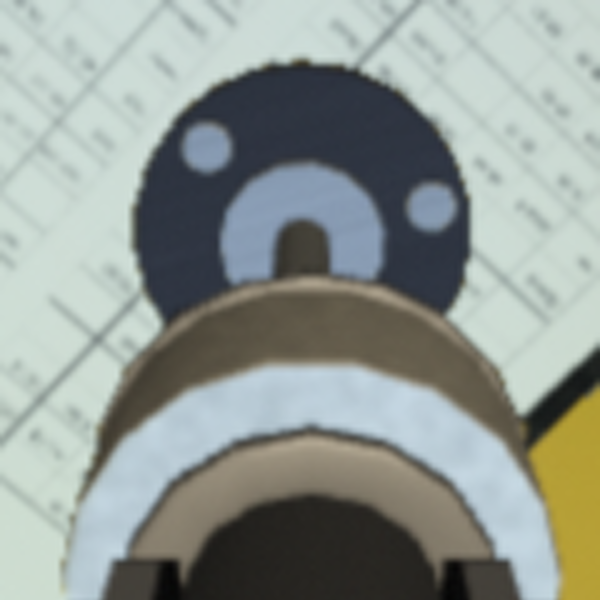

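```bash
python3 -m inch '[[[2,-0.1,0,1,0],[2,-0.1,0,2,0],[2,-0.1,0,3,0],[2,-0.1,0,4,0],[2,-0.1,0,4.5,0]]]'; python3 go.py .4436 .197 .08 81.4
```

```text
clock: 9.98
eef_pos: [0.4431, 0.1971, 0.1583]
tool_rot: [0.758, 0.652, -0.0, -0.001]
ft_force: [-0.2, 0.0, -2.0]
grip_width: 0.0281
t 9.97 tcp [0.4431 0.1971 0.1583] yaw 81.44 tilt [-0.002  0.001 -1.   ] w 28.1 F [-0.2  0.  -2. ]
rows dx,dy,dz cm [-0.01  0.06  7.83] roll 0.0
```

No contact, 20 mm past the tip, so the spindle is in the bore. Continue down.

```bash
python3 -m inch '[[[2,0,0,1.5,0],[2,0,0,3,0],[2,0,0,4.5,0],[2,0,0,6,0],[2,0,0,7,0]]]'; python3 go.py .4436 .197 .08 81.4
```

```text
clock: 10.6
eef_pos: [0.4429, 0.1971, 0.0876]
tool_rot: [0.758, 0.652, -0.001, -0.001]
ft_force: [-0.6, -0.6, -2.3]
grip_width: 0.0279
t 10.6 tcp [0.4429 0.1971 0.0876] yaw 81.44 tilt [-0.002  0.001 -1.   ] w 27.9 F [-0.6 -0.6 -2.3]
rows dx,dy,dz cm [0.   0.07 0.76] roll 0.0
```

```bash
python3 -m inch '[[[2,0,0,0.4,0],[2,0,0,0.7,0],[2,0,0,0.9,0],[2,0,0,0.9,0],[2,0,0,0.9,0]]]'; python3 go.py .4436 .197 .08 81.4
```

```text
clock: 11.22
eef_pos: [0.4434, 0.1972, 0.0805]
tool_rot: [0.758, 0.652, 0.0, -0.001]
ft_force: [-2.6, -1.9, 8.2]
grip_width: 0.0273
t 11.22 tcp [0.4434 0.1972 0.0805] yaw 81.44 tilt [-0.     0.001 -1.   ] w 27.3 F [-2.6 -1.9  8.2]
rows dx,dy,dz cm [-0.02  0.02  0.05] roll 0.0
```

```bash
python3 -m inch '[[[3.5,0,0,-0.1,0],[5,0,0,-0.1,0],[6,0,0,-0.1,0],[6,0,0,-0.1,0],[6,0,0,-0.1,0]]]'; python3 -m inch '[[[6,0,0,-2,0],[6,0,0,-5,0],[6,0,0,-8,0],[6,0,0,-11,0],[6,0,0,-11,0]]]'; python3 go.py
python3 - <<'E'
from h import *
shot("wrist","w8")
k,im,D=shot("scene","s8");x,y=195,130
a=cv2.resize(im[y:y+120,x:x+130],None,fx=5,fy=5,interpolation=cv2.INTER_CUBIC);cv2.imwrite("pics/s8c.png",a[:,:,::-1])
E
```

```text
clock: 11.85
eef_pos: [0.4433, 0.1972, 0.0814]
tool_rot: [0.758, 0.652, 0.0, -0.001]
ft_force: [-0.1, 0.3, -0.1]
grip_width: 0.0599
clock: 12.48
eef_pos: [0.445, 0.1978, 0.1938]
tool_rot: [0.758, 0.652, 0.003, 0.0]
ft_force: [0.2, -0.3, -0.6]
grip_width: 0.0597
t 12.47 tcp [0.445  0.1978 0.1938] yaw 81.44 tilt [ 0.005  0.003 -1.   ] w 59.7 F [ 0.2 -0.3 -0.6]
```

View pics/w8.png

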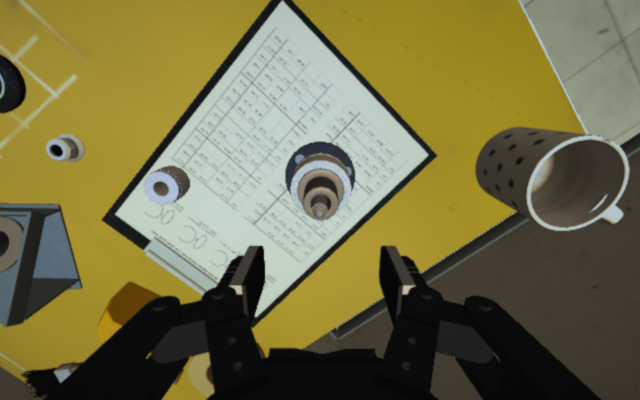

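View pics/s8c.png

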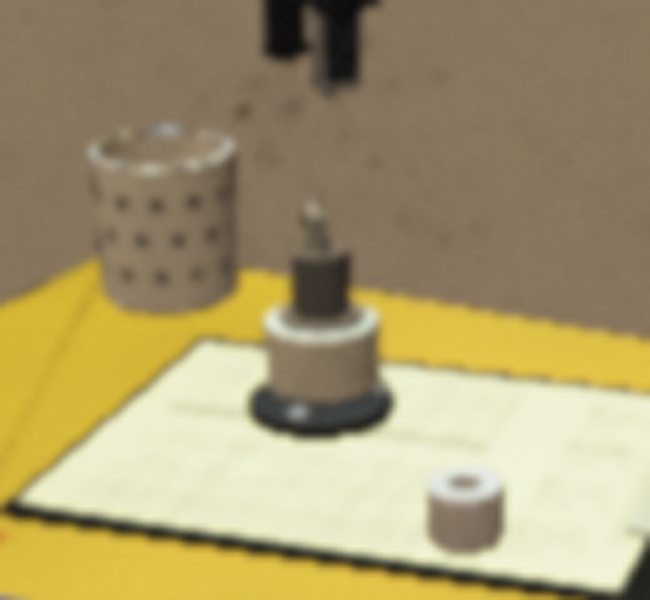

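```bash
python3 - <<'E'
from h import *
k,im,D=load("w8")
a=cv2.resize(im[150:220,130:200],None,fx=5,fy=5,interpolation=cv2.INTER_CUBIC);b=cv2.resize(im[165:235,285:355],None,fx=5,fy=5,interpolation=cv2.INTER_CUBIC)
cv2.imwrite("pics/w8c.png",np.hstack([a,b])[:,:,::-1])
print(onplane(k,163,188,.034),onplane(k,320,207,.12))
E
python3 go.py .424 .034 .14 81.4
```

```text
[0.42477235 0.04013505 0.034     ] [0.4377416  0.19774242 0.12      ]
t 12.57 tcp [0.4432 0.197  0.191 ] yaw 81.44 tilt [-0.001  0.001 -1.   ] w 60.0 F [ 0.  -0.6  0.5]
rows dx,dy,dz cm [-16.41   0.53   5.08] roll 0.0
```

View pics/w8c.png

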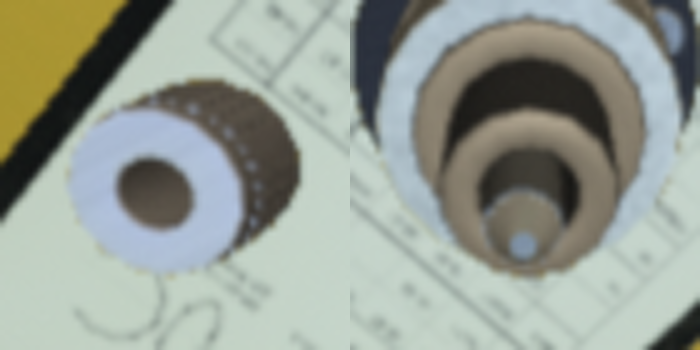

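```bash
python3 go.py .4245 .037 .12 81.4; python3 -m inch '[[[6,-5,0.2,0,0],[6,-10,0.3,1,0],[6,-16.1,0.5,5,0],[6,-16.1,0.5,7,0],[6,-16.1,0.5,7,0]]]'; python3 -m inch '[[[6,0,0,0,0],[6,0,0,0,0],[6,0,0,0,0],[6,0,0,0,0],[6,0,0,0,0]]]'
python3 - <<'E'
from h import *
k,im,D=shot("wrist","w9")
E
python3 go.py
```

```text
t 12.57 tcp [0.4432 0.197  0.191 ] yaw 81.44 tilt [-0.001  0.001 -1.   ] w 60.0 F [ 0.  -0.6  0.5]
rows dx,dy,dz cm [-16.1    0.54   7.08] roll 0.0
clock: 13.2
eef_pos: [0.4211, 0.0361, 0.1181]
tool_rot: [0.759, 0.652, -0.003, -0.003]
ft_force: [-0.7, 0.7, 0.4]
grip_width: 0.0602
clock: 13.82
eef_pos: [0.4213, 0.0363, 0.1183]
tool_rot: [0.758, 0.652, -0.003, -0.003]
ft_force: [-0.1, -0.1, -0.5]
grip_width: 0.06
t 13.88 tcp [0.4212 0.0362 0.1182] yaw 81.33 tilt [-0.008  0.001 -1.   ] w 60.0 F [-0.2 -0.3 -0.9]
```

View pics/w9.png

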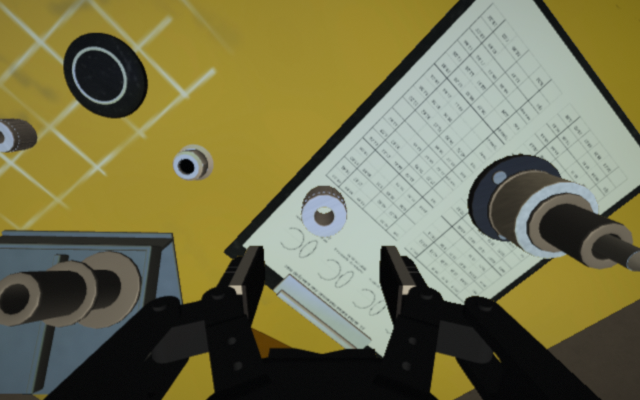

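```bash
python3 - <<'E'
from h import *
k,im,D=load("w9"); P=cloud(k,D)
a=cv2.resize(im[175:250,285:365],None,fx=6,fy=6,interpolation=cv2.INTER_CUBIC);cv2.imwrite("pics/w9c.png",a[:,:,::-1])
print(onplane(k,324.3,215,.034),np.round(P[228,324],4),np.linalg.norm(onplane(k,301,215,.034)-onplane(k,347,215,.034)))
E
```

```text
[0.42366579 0.03768022 0.034     ] [0.434  0.0359 0.0346] 0.03519766038770448
```

View pics/w9c.png

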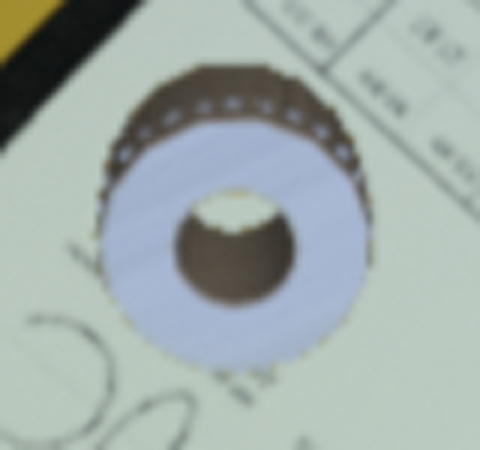

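```bash
python3 go.py .4243 .0377 .026 81.4; python3 -m inch '[[[6,0.2,0.3,3,0],[6,0.2,0.3,6,0],[6,0.2,0.3,8,0],[6,0.2,0.3,9.2,0],[6,0.2,0.3,9.2,0]]]'; python3 go.py .4243 .0377 .026 81.4; python3 - <<'E'
from h import *
k,im,D=shot("wrist","w10")
E
```

```text
t 13.88 tcp [0.4212 0.0362 0.1182] yaw 81.33 tilt [-0.008  0.001 -1.   ] w 60.0 F [-0.2 -0.3 -0.9]
rows dx,dy,dz cm [0.2  0.36 9.22] roll -0.1
clock: 14.5
eef_pos: [0.4232, 0.0377, 0.0257]
tool_rot: [0.759, 0.652, -0.003, -0.003]
ft_force: [0.6, 0.2, -0.3]
grip_width: 0.0597
t 14.5 tcp [0.4232 0.0377 0.0257] yaw 81.33 tilt [-0.009  0.001 -1.   ] w 59.7 F [ 0.6  0.2 -0.3]
rows dx,dy,dz cm [ 0.01  0.11 -0.03] roll -0.1
```

View pics/w10.png

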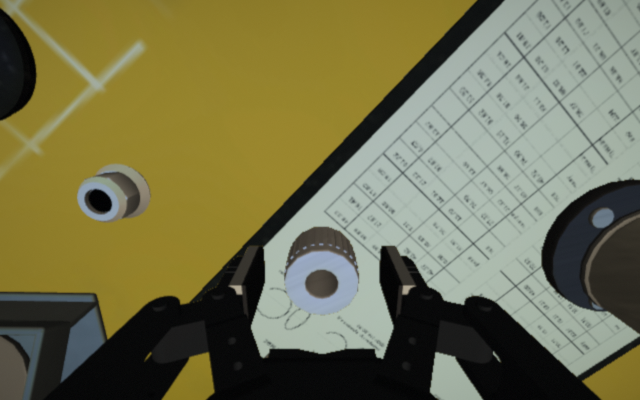

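```bash
python3 -m inch '[[[6,0,0.1,0,0],[2.5,0,0.1,0,0],[2.5,0,0.1,0,0],[2.5,0,0.1,0,0],[2.5,0,0.1,0,0]]]'; python3 go.py;  python3 -m inch '[[[2.5,0,0,-2,0],[2.5,0,0,-5,0],[2.5,0,0,-9,0],[2.5,0,0,-14,0],[2.5,0,0,-14,0]]]'; python3 - <<'E'
from h import *
k,im,D=shot("wrist","w11")
E
python3 go.py .4434 .1971 .165 81.4
```

```text
clock: 15.18
eef_pos: [0.4256, 0.0376, 0.0274]
tool_rot: [0.759, 0.652, -0.002, -0.002]
ft_force: [-1.3, 0.0, 6.3]
grip_width: 0.0345
t 15.18 tcp [0.4256 0.0376 0.0274] yaw 81.31 tilt [-0.006  0.001 -1.   ] w 34.5 F [-1.3  0.   6.3]
clock: 15.8
eef_pos: [0.4295, 0.0378, 0.1715]
tool_rot: [0.759, 0.652, 0.002, 0.001]
ft_force: [-0.3, 0.3, -1.2]
grip_width: 0.0343
t 15.85 tcp [0.4279 0.0377 0.1693] yaw 81.31 tilt [-0.001  0.001 -1.   ] w 34.4 F [-0.1  0.1 -0.4]
rows dx,dy,dz cm [16.   -0.87  0.45] roll -0.1
```

View pics/w11.png

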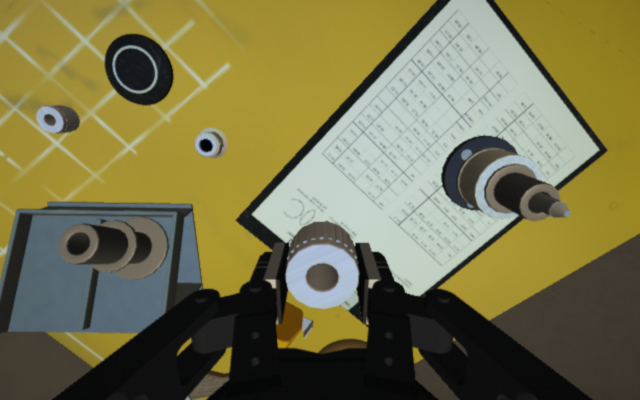

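```bash
python3 - <<'E'
from h import *
k,im,D=load("w11")
print(onplane(k,321.5,276.5,.178), -k[3].T@k[4])
kk=K("wrist"); print(-kk[3].T@kk[4])
a=cv2.resize(im[210:320,260:380],None,fx=5,fy=5,interpolation=cv2.INTER_CUBIC);cv2.imwrite("pics/w11c.png",a[:,:,::-1])
print((np.array(proj(k,[.4295,.0378,.178]))-[260,210])*5)
E
python3 -m inch '[[[2.5,4,-0.2,0,0],[2.5,9,-0.4,0,0],[2.5,13,-0.7,0,0],[2.5,16,-0.9,0,0],[2.5,16,-0.9,0,0]]]'; python3 -m inch '[[[2.5,0,0,0,0],[2.5,0,0,0,0],[2.5,0,0,0,0],[2.5,0,0,0,0],[2.5,0,0,0,0]]]'
python3 go.py .4434 .1971 .165 81.4
python3 - <<'E'
from h import *
k,im,D=shot("wrist","w12")
k,im,D=shot("scene","s12");x,y=195,130
a=cv2.resize(im[y:y+120,x:x+130],None,fx=5,fy=5,interpolation=cv2.INTER_CUBIC);cv2.imwrite("pics/s12c.png",a[:,:,::-1])
E
```

```text
[0.42797077 0.0377274  0.178     ] [0.35019195 0.04941914 0.29943794]
[0.34910107 0.0493249  0.29756087]
[310.70914558 346.29574   ]
clock: 16.48
eef_pos: [0.4421, 0.1985, 0.1676]
tool_rot: [0.758, 0.653, -0.001, -0.001]
ft_force: [-0.2, -0.5, -0.7]
grip_width: 0.0346
clock: 17.1
eef_pos: [0.4422, 0.1983, 0.1678]
tool_rot: [0.758, 0.653, -0.001, -0.001]
ft_force: [-0.5, 0.5, -1.2]
grip_width: 0.0345
t 17.1 tcp [0.4422 0.1983 0.1678] yaw 81.48 tilt [-0.003  0.    -1.   ] w 34.5 F [-0.5  0.5 -1.2]
rows dx,dy,dz cm [-0.1   0.13  0.28] roll 0.1
```

View pics/w11c.png

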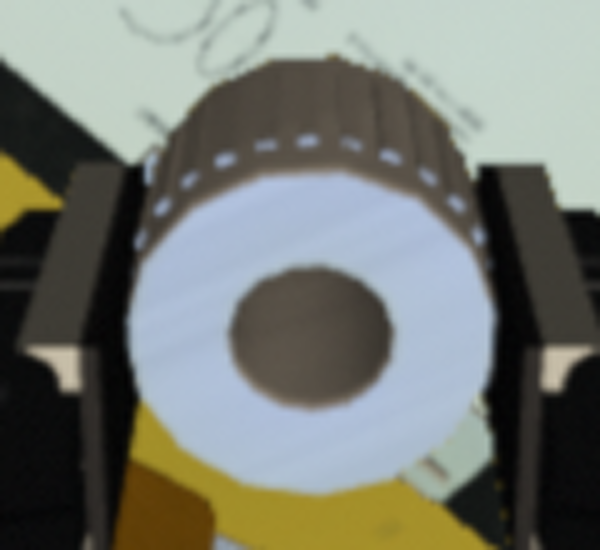

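View pics/w12.png

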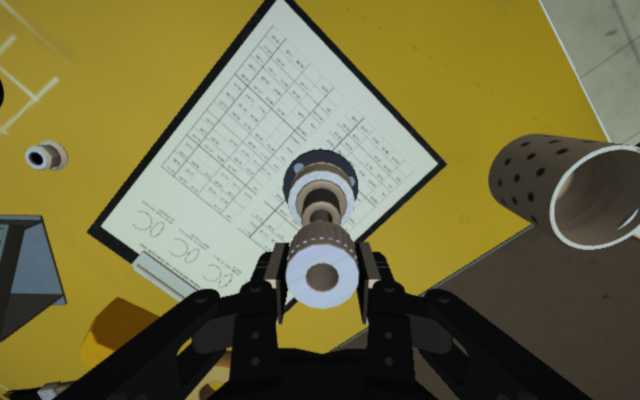

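View pics/s12c.png

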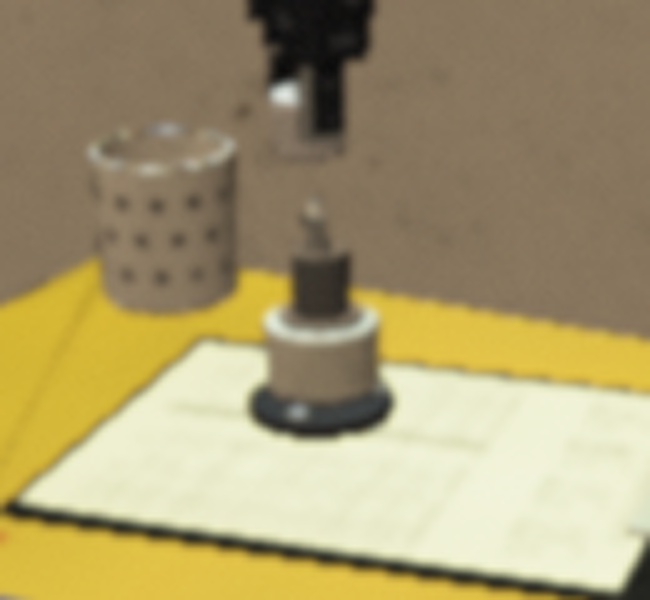

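```bash
python3 -m inch '[[[2.5,-0.1,0.22,0,0],[2.5,-0.1,0.22,1,0],[2.5,-0.1,0.22,2,0],[2.5,-0.1,0.22,2.8,0],[2.5,-0.1,0.22,3.5,0]]]'; python3 go.py .4444 .1971 .1174 81.4
```

```text
clock: 17.82
eef_pos: [0.4438, 0.197, 0.1319]
tool_rot: [0.758, 0.653, -0.002, -0.001]
ft_force: [0.3, 0.6, -0.3]
grip_width: 0.0349
t 17.82 tcp [0.4438 0.197  0.1319] yaw 81.5 tilt [-0.004 -0.    -1.   ] w 34.9 F [ 0.3  0.6 -0.3]
rows dx,dy,dz cm [0.02 0.07 1.44] roll 0.1
```

Free over the tip (12 mm in, no force). Lower to the neck.

```bash
python3 -m inch '[[[2.5,0,0,0.4,0],[2.5,0,0,0.8,0],[2.5,0,0,1.2,0],[2.5,0,0,1.5,0],[2.5,0,0,1.6,0]]]'; python3 go.py .4444 .1971 .1174 81.4
```

```text
clock: 18.45
eef_pos: [0.4444, 0.1972, 0.1174]
tool_rot: [0.758, 0.653, -0.001, -0.001]
ft_force: [-3.4, -2.1, 13.1]
grip_width: 0.0347
t 18.45 tcp [0.4444 0.1972 0.1174] yaw 81.5 tilt [-0.002  0.    -1.   ] w 34.7 F [-3.4 -2.1 13.1]
rows dx,dy,dz cm [-0.01  0.    0.  ] roll 0.1
```

Contact at exactly the predicted height. Relax, release, retreat straight up, then check.

```bash
python3 -m inch '[[[3.8,0,0,-0.1,0],[5,0,0,-0.1,0],[6.5,0,0,-0.1,0],[6.5,0,0,-0.1,0],[6.5,0,0,-0.1,0]]]'; python3 -m inch '[[[6.5,0,0,-2,0],[6.5,0,0,-5,0],[6.5,0,0,-8,0],[6.5,0,0,-11,0],[6.5,0,0,-11,0]]]'; python3 go.py
python3 - <<'E'
from h import *
k,im,D=shot("wrist","w13"); 
print("bits",proj(k,[.4434,.1971,.124]),proj(k,[.4434,.1971,.12]))
a=cv2.resize(im[130:270,260:400],None,fx=4,fy=4,interpolation=cv2.INTER_CUBIC)
k,im,D=shot("scene","s13");x,y=195,120
b=cv2.resize(im[y:y+120,x:x+130],None,fx=5,fy=5,interpolation=cv2.INTER_CUBIC);cv2.imwrite("pics/s13c.png",b[:,:,::-1]);cv2.imwrite("pics/w13c.png",a[:,:,::-1])
b=cv2.resize(im[200:320,250:450],None,fx=3,fy=3);cv2.imwrite("pics/s13r.png",b[:,:,::-1])
E
```

```text
clock: 19.08
eef_pos: [0.4444, 0.1971, 0.1182]
tool_rot: [0.758, 0.653, -0.001, -0.001]
ft_force: [-0.1, -0.3, 0.0]
grip_width: 0.0649
clock: 19.7
eef_pos: [0.4461, 0.1978, 0.2306]
tool_rot: [0.758, 0.653, 0.002, -0.0]
ft_force: [0.4, 0.8, -0.8]
grip_width: 0.0647
t 19.7 tcp [0.4461 0.1978 0.2306] yaw 81.5 tilt [ 0.003  0.003 -1.   ] w 64.7 F [ 0.4  0.8 -0.8]
bits (np.float64(320.25559451261574), np.float64(198.91008465848228)) (np.float64(320.2629497767265), np.float64(197.4239518379265))
```

View pics/s13c.png

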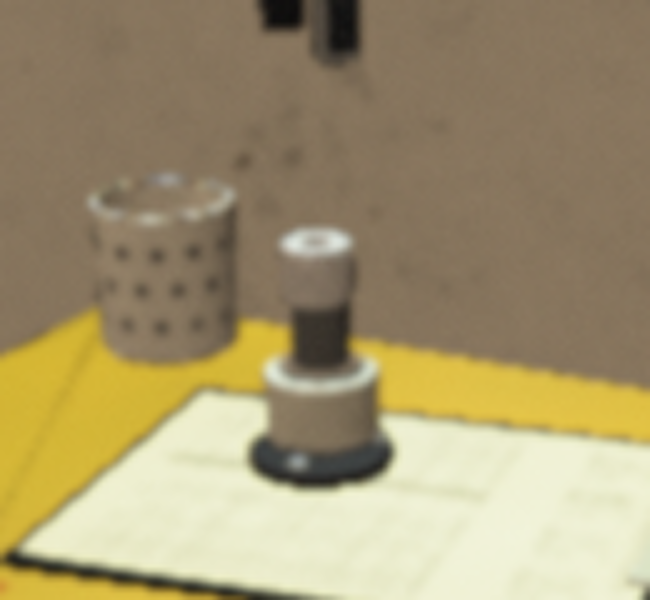

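View pics/w13c.png

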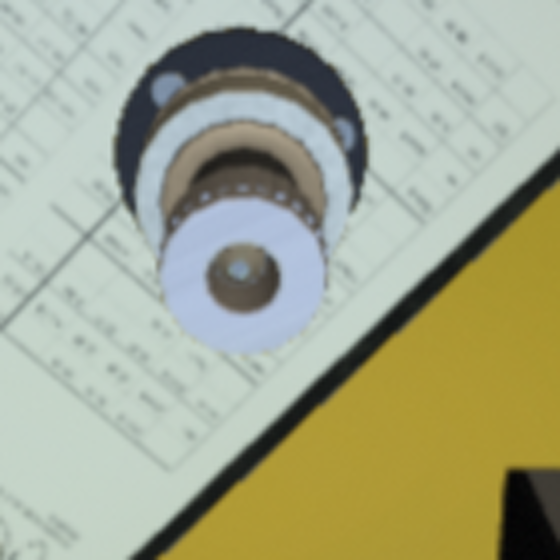

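View pics/s13r.png

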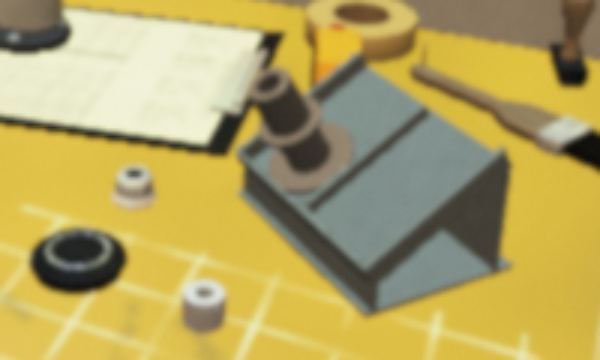

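```bash
python3 - <<'E'
from h import *
print(ticket.job_done()); print(get_obs()["clock"])
E
```

```text
the job is handed in; nothing more can be done
None
the job is handed in; nothing more can be done
```

I put the full spool neck up on the spindle seat, set the collar on top of its neck, let both go and handed the job in at about 20 s of the 64 s allowed. The hand-in gives no verdict, so the result rests on my last checks.

**What I did:** I took the full spool from the rack by its neck. The tool cannot tilt, so I stood the spool upright by dragging its lower edge along the bench, then gripped it again and slid it home. After that I moved the large ribbed collar from the clipboard onto the spindle.

**What the last checks showed:**
- **Spool:** it met the seat at tool height 0.0805 m, where I predicted 0.080 m. In the pictures it stands straight.
- **Collar:** it met the neck at tool height 0.1174 m, exactly as predicted. In the wrist picture it sits over the spindle to within about 1–2 mm.
- **Release:** the gripper was open and well above everything, with wrist force near zero.
- **Other things:** the empty spool, nut and tape measure look unmoved by eye. I did not measure them again at the end.

**What disagreed:**
- Heights worked out from the scene and top cameras together came out 4–6 mm low, so I used the given heights instead.
- The spool's neck read about 27.5 mm between the fingers and the collar 34.5 mm, against 30 and 36 mm given; both grips held.

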